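# Shut the kettle lid and switch it on

## Task

The kettle stands ready to boil on its power base with its lid up: with your fingertips gently push the lid down until it is fully shut, then press the red switch on top of the handle all the way down so that it stays on, and withdraw. Do not press the small round white lid-release button between the lid and the switch, do not lift or tip the kettle or push it off its base, and leave the mug, the glass and the tea tin alone.

Things in the scene. Friction and masses are not known exactly. Their poses are not given: they have to be found in the camera images.
- kettle: steel cordless kettle, black lid and handle, loose, about 1.3 kg, seated on its base's connector (few mm of play, can swivel). Origin: centre of its underside, 18 mm above the worktop; +x to the spout, -x to the handle. 146 mm across at the foot, 112 at the rim, rim 150 mm up. D handle in the xz plane, 26 mm wide, from the rim out to x = -140 mm, its flat top 158 mm up. Top with lid shut 162 mm up
- kettle_base: round black power base under the kettle, 164 mm across, 18 mm thick, does not move; origin: centre of its underside on the worktop
- kettle_lid (a joint): lid angle in rad: 0 = shut, about 1.1 to 1.4 at the start (standing up, its outer face towards the handle). The lid is a black disc 106 mm across, 6 mm thick at its edge and 11 mm in the middle, hinged at the handle side of the rim. Its hinge is stiff: it stays at any angle, and needs about 1 N at its middle to move
- lid_hinge (a point): middle of the lid's hinge line, at the kettle's x = -50 mm, 151 mm above the kettle's origin. The hinge line runs along the kettle's y; the lid's underside starts here and the lid reaches 103 mm out from it. Axes turn with the lid: x from the hinge along the lid to its far edge, z out of its outer (top) face
- lid_middle (a point): centre of the lid's outer (top) face, 50 mm from the hinge line; moves with the lid
- lid_edge (a point): the lid's far edge, above the spout when shut, 103 mm from the hinge line; moves with the lid
- kettle_switch (a joint): angle of the on/off switch in rad: 0 = off (outer end raised), 0.28 = fully down, on. It stays where it is left; about 2.5 N at its pad moves it
- switch_pad (a point): where to press the switch: on the upper face of the red paddle near its raised outer end, 125 mm from the kettle's axis towards the handle, 172 mm above the kettle's origin while off; it sinks about 7 mm to on. The paddle is 32 mm long along the handle, 18 mm wide, hinged at its end nearer the lid (102 mm from the kettle's axis)
- lid_release (a joint): travel of the lid-release button in m: 0 = not pressed, 0.004 = pressed; springs back, about 4 N
- release_top (a point): centre of the top of the white round lid-release button, 16 mm across, 6 mm proud of the handle's top, 73 mm from the kettle's axis towards the handle (52 mm from the switch pad). Not to be pressed
- mug: blue mug, loose, 82 mm across, 95 mm tall, handle along its +y; origin: centre of its underside
- glass: clear drinking glass, loose, 68 mm across, 115 mm tall, standing on a round wooden coaster 96 mm across and 8 mm thick; origin: centre of its underside
- tea_tin: green tea tin with brass lid, loose, 82 mm across, 112 mm tall; origin: centre of its underside
Mind the look-alikes: they are no part of the job. Of the things that look like the tea_tin, the smaller one is meant.

How it is judged (in metres and radians):
On the way, in this order (a step that is already met when the one before it is completed fails the run):
1. the lid is shut (within 0.05 rad) (value of joint kettle_lid below 0.05 rad), for 0.2 s.
2. the switch is pressed on (past 0.2 of 0.28 rad) (value of joint kettle_switch above 0.2 rad and value of joint kettle_lid below 0.05 rad), for 0.2 s.
At the end, for the whole second after the job is handed in: Lid shut (within 0.05 rad), switch on (past 0.2 of 0.28 rad), lid-release button up; kettle upright (0.05 rad), at rest, seated on its base (centred within 10 mm, raised under 4 mm); mug, glass and tin upright and within 15 mm of where they were (all of step 2 and value of joint lid_release below 0.002 m and horizontal distance between kettle and kettle_base below 0.01 m and height (world z) of kettle below 0.022 m and angle between kettle's own z axis and vertical below 0.05 rad and linear speed of kettle below 0.02 m/s and angle between each of mug, glass, tea_tin's own z axis and vertical below 0.1 rad); the robot touches nothing.
It fails at once if the lid-release button is pressed (value of joint lid_release above 0.002 m).
It fails at once if the kettle is lifted off its base or tipped by more than 0.12 rad (height (world z) of kettle above 0.03 m or angle between kettle's own z axis and vertical above 0.12 rad).
It fails at once if the kettle is pressed or pushed with more than 40 N (contact force between the fingers and kettle above 40 N).
It fails at once if the kettle is pushed with the arm or the gripper's body instead of the fingers (over 5 N) (contact force between the arm and kettle above 5 N).
It fails at once if the mug, the glass or the tea tin is moved by more than 15 mm (distance of any of mug, glass, tea_tin from where it was at the start of the episode above 0.015 m).
It also fails if it takes over 51 s, if anything falls off the work surface, if the arm or the gripper's body presses on something with over 40 N, if the wrist force passes 120 N, or if a joint passes its speed limit or range.

## Robot

A 6-joint arm with a two-finger parallel gripper is mounted at the origin on the work surface. World frame = base frame: x ahead of the robot, y to its left, z up, the work surface at z = 0. Lengths are in m, angles in degrees, forces in N, time in s.
With the tool pointing down it reaches from about 0.4 to 0.825 m from the base axis. Payload 7 kg.
Tool frame: the origin (TCP) lies between the finger pads; the fingertips stand 11 mm ahead of it and the grasp point (between the pads) lies 8 mm behind it; x points along the fingers, z is the direction in which the jaws open and shut, and the axes are right-handed (so a half turn about x gives the same grasp; the last joint's range is limited). The gripper opens to 88 mm and grips with 3 to 60 N. Pads are 19 mm wide; open, the fingers measure 130 mm over their backs; the gripper's body (78 mm by 193 mm) begins 47 mm behind the grasp point.
Start: joints at [-46.69, 20.546, 0.682, 0, -70.136, -16.507], TCP at [0.304, -0.602, 0.238] pointing down, gripper open.
Joint ranges: [-176.03, 176.03], [-82.01, 121.73], [-58.28, 71.71], [-173.87, 95.51], [-174.79, -0.11], [-173.66, 173.66]. Speed limits (degrees/s): [136.94, 136.94, 172.46, 180, 180, 180].

## Interface

Orientations are given as [roll, pitch, yaw] about the fixed x, y, z axes, in that order (R = Rz(yaw) Ry(pitch) Rx(roll)).
In Python, from plant import ctrl, viewer, close_job, spotter gives the robot as it stands.
- The arm moves only by the shell command python3 -m creep 'ROWS'. ROWS is JSON, a list of rows, each an object of numbers: "gripper": the finger opening in m, from 0 to 0.0876; "tx", "ty", "tz": the shift along the tool's x, y, z in m; "ax", "ay", "az": the turn, a rotation vector about the tool's x, y, z in rad. In form: [{"gripper": .., "tx": .., "ty": .., "tz": .., "ax": .., "ay": .., "az": ..}, ...]. A call has 1 to 20 rows; each row is the pose to reach, as a shift and turn from the pose commanded when the call began, along the tool's axes at that moment; what a row does not reach only later rows make up. A row lasts 1/12 s, in which the tool goes at most 41.7 mm and 7.16 degrees, less where a joint would pass 70% of its speed; a pose out of reach is approached as far as the arm can. A call with a gripper value outside its range is refused whole. The fingers move at their own pace and stop on an object; the grip force is fixed at half the most. Time passes only in rows, so rows that repeat a pose let the fingers close. It gives the time, the measured TCP pose, the force and the opening at its end, in the units of the state.
- ctrl.get_obs(): the state, without advancing time (a new reading comes with each control period).
- viewer.snapshot(name): name is "scene" or "top" or "wrist"; returns a dict with "pixels" (420x560x3 uint8, red, green, blue), "fx", "fy", "cx", "cy" (pixels), "camera_from_world" (4x4, takes a point from world to camera coordinates); the wrist camera has in their place "T_tool_cam" (4x4, takes a point from camera to tool coordinates, whose origin is the TCP and whose axes are the tool frame's). Camera axes: x right, y down, z forward; pixel columns grow to the right and rows downward; lengths in m; the calibration is good to about 2 mm. A picture is of the moment at which its call begins: read the wrist's pose just before it. There is no depth.
- close_job(): hands the job in, once; it reports no verdict.
Trained networks look in the newest picture that a camera, given by its name, has taken for a name from the list of things; names that differ only in an ending like _2 or _b are one class to them, and where a whole thing is asked for, a point or a joint stands for the part that bears it (a point fixed in the world has none). Each returns a list of dicts, best first, with "score" (0 to 1); they miss things now and then, are a little off and sometimes report something else, mostly with a low value. They report only what shows in the picture. A call takes as long as a camera call. They do not tell look-alikes from the thing itself.
- spotter.trace(camera, name): "pixels" (420x560 bool, what is visible of it) and "rect" ([centre column, centre row, width, height] in pixels, round what is visible of it).
- spotter.mark_of(camera, name): "position" ([column, row] in pixels: a listed point, or the origin of a listed thing).
The state is a dict: "clock": time; "joint_pos": joint angles; "qvel": joint speeds; "tau": joint torques, N m; "tool_pos": TCP position; "orientation": TCP orientation; "force": force on the tool from outside, world axes, zero at the start; "moment": the same for the moment, N m; "opening": finger opening in m.
Only numpy, scipy, OpenCV 4.12 (cv2) and the standard library are available. Lean on these libraries where they do the work, as an engineer would, in place of code of your own. Each camera call takes 0.05 s, during which the arm holds its last target. There are 200 camera calls.

## Working session

There is one attempt and no reset: what is moved stays moved. The work goes in short steps, Python scripts to look and compute and a shell command to move; the robot and the scene stay as the last step left them, time stands still between calls to the robot, and variables do not carry over. Pictures are saved under pics/ and viewed, about 8 in all and at most 12, crops included, and the job is handed in when it is done.

```bash
mkdir -p pics; cat > h.py <<'E'
import numpy as np, cv2
from scipy.spatial.transform import Rotation as R
from plant import ctrl, viewer, close_job, spotter
def cam(n):
    o=ctrl.get_obs(); s=viewer.snapshot(n)
    K=np.array([[s['fx'],0,s['cx']],[0,s['fy'],s['cy']],[0,0,1]])
    if 'camera_from_world' in s: M=np.array(s['camera_from_world'])
    else:
        T=np.eye(4);T[:3,:3]=R.from_euler('xyz',o['orientation'],degrees=True).as_matrix();T[:3,3]=o['tool_pos']
        M=np.linalg.inv(T@np.array(s['T_tool_cam']))
    return s['pixels'],K@M[:3]
def tri(Ps,uv):
    A=[]
    for P,(u,v) in zip(Ps,uv): A+=[u*P[2]-P[0],v*P[2]-P[1]]
    X=np.linalg.svd(np.array(A))[2][-1]; return X[:3]/X[3]
def onz(P,uv,z):
    H=np.c_[P[:,0],P[:,1],P[:,2]*z+P[:,3]]; x=np.linalg.solve(H,[*uv,1]); return x[:2]/x[2]
def proj(P,X): x=P@np.r_[X,1]; return x[:2]/x[2]
def save(n,im): cv2.imwrite('pics/'+n+'.png',cv2.cvtColor(im,cv2.COLOR_RGB2BGR))
E
python3 - <<'E'
from h import *
np.set_printoptions(precision=3,suppress=True)
print(ctrl.get_obs())
D={}
for c in('scene','top'):
    im,P=cam(c); save(c,im)
    C=-np.linalg.solve(P[:,:3],P[:,3]); print(c,C)
    for n in ['kettle','kettle_base','lid_hinge','lid_middle','lid_edge','switch_pad','release_top','mug','glass','tea_tin']:
        r=spotter.mark_of(c,n); print(n,[(np.round(q['position'],1).tolist(),round(q['score'],2)) for q in r[:3]])
        if r: D.setdefault(n,[]).append((P,r[0]['position']))
for n,l in D.items():
    if len(l)==2: print(n,tri(*zip(*l)))
E
```

```text
{'clock': 0.0, 'joint_pos': array([-46.689,  20.59 ,   0.635,  -0.02 , -70.136, -16.507]), 'qvel': array([ 0.001,  0.121,  0.033,  0.004, -0.012,  0.044]), 'tau': array([ -0.001, -58.272,  29.306,   6.997,   0.007,  -0.   ]), 'tool_pos': array([ 0.304, -0.602,  0.237]), 'orientation': array([  4.529,  89.907, 121.326]), 'force': array([ 0.193,  0.789, -0.367]), 'moment': array([-0.041, -0.037, -0.021]), 'opening': 0.08791690940144717}
scene [ 1.237 -0.094  0.745]
kettle [([282.5, 238.7], 0.65), ([297.8, 203.6], 0.4)]
kettle_base []
lid_hinge [([293.5, 201.0], 0.67)]
lid_middle [([294.9, 180.2], 0.62)]
lid_edge [([282.2, 156.3], 0.73)]
switch_pad [([307.4, 212.5], 0.63)]
release_top [([297.3, 202.0], 0.39)]
mug [([413.4, 203.6], 0.88)]
glass [([414.6, 259.5], 0.76)]
tea_tin [([155.6, 250.1], 0.74), ([177.1, 208.3], 0.57)]
top [ 0.509 -0.014  1.229]
kettle [([275.4, 219.2], 0.73), ([390.7, 220.4], 0.73)]
kettle_base [([161.1, 177.9], 0.44)]
lid_hinge [([267.6, 198.8], 0.69)]
lid_middle [([270.8, 202.1], 0.6)]
lid_edge [([274.0, 210.2], 0.72)]
switch_pad [([254.8, 169.2], 0.4)]
release_top [([267.1, 188.2], 0.36)]
mug [([139.0, 255.3], 0.97)]
glass [([161.0, 178.1], 0.92)]
tea_tin [([372.3, 280.1], 0.9), ([389.1, 219.8], 0.66)]
kettle [ 0.535 -0.029  0.009]
lid_hinge [ 0.579 -0.009  0.167]
lid_middle [ 0.569 -0.011  0.215]
lid_edge [ 0.548 -0.026  0.26 ]
switch_pad [0.644 0.017 0.192]
release_top [ 0.603 -0.006  0.184]
mug [ 0.43   0.336 -0.   ]
glass [0.637 0.273 0.016]
tea_tin [ 0.357 -0.366 -0.192]
```

View pics/scene.png

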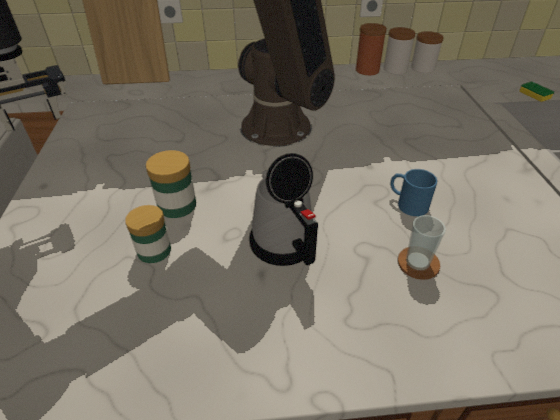

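View pics/top.png

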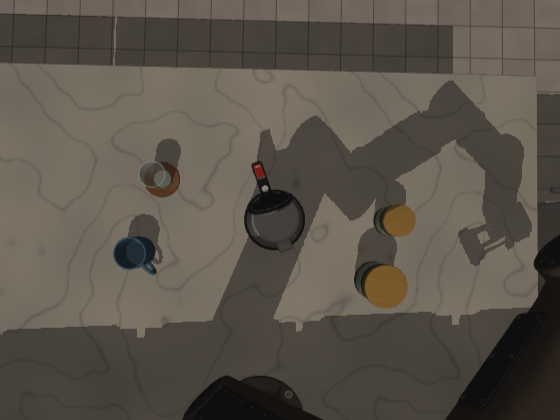

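The scene view shows the kettle at (282,215) with its lid up and the handle pointing away from the robot. The red switch is at (307,214) and the white button at (297,204). The top view agrees: switch at (259,171), button (265,188), tins to the right, mug and glass to the left. Next I fit the kettle's pose to these detections.

```bash
cat >> h.py <<'E'
def kp(p,n):
    x,y,w,a=p; c,s=np.cos(w),np.sin(w)
    L={'switch_pad':(-.125,.172),'release_top':(-.073,.164),'lid_hinge':(-.05,.151),
     'lid_edge':(-.05+.103*np.cos(a),.151+.103*np.sin(a)),'lid_middle':(-.05+.05*np.cos(a)-.011*np.sin(a),.151+.05*np.sin(a)+.011*np.cos(a)),'kettle':(0,0)}[n]
    return np.array([x+c*L[0],y+s*L[0],.018+L[1]])
def goal(T,w,jz=1):
    """rows' shift/turn to put TCP at T, pointing down, tool z = jz*kettle y"""
    o=ctrl.get_obs(); R0=R.from_euler('xyz',o['orientation'],degrees=True)
    z=jz*np.array([-np.sin(w),np.cos(w),0]); x=np.array([0,0,-1.]); G=R.from_matrix(np.c_[x,np.cross(z,x),z])
    return R0.inv().apply(np.array(T)-o['tool_pos']),(R0.inv()*G).as_rotvec()
E
python3 - <<'E'
from h import *
from scipy.optimize import least_squares
np.set_printoptions(precision=4,suppress=True)
N=['switch_pad','release_top','lid_hinge','lid_edge','lid_middle','kettle']
obs=[]
for c in('scene','top'):
    im,P=cam(c)
    for n in N:
        r=spotter.mark_of(c,n)
        if r: obs.append((c,n,P,np.array(r[0]['position'])))
f=lambda p:np.concatenate([proj(P,kp(p,n))-uv for c,n,P,uv in obs])
s=least_squares(f,[.535,-.03,np.pi+.4,1.2],loss='soft_l1',f_scale=2)
p=s.x;print(p,np.degrees(p[2])-180)
for (c,n,_,_),e in zip(obs,f(p).reshape(-1,2)):print(c,n,e)
for n in N:print(n,kp(p,n))
np.save('p.npy',p)
for j in(1,-1):print(goal([.304,-.602,.36],p[2],j))
E
```

```text
[ 0.5337 -0.0296  3.5268  1.2012] 22.068210172332698
scene switch_pad [2.2747 1.0718]
scene release_top [-0.6229  2.0573]
scene lid_hinge [-0.5027  0.1137]
scene lid_edge [-1.2915 -3.3922]
scene lid_middle [-2.2811  0.8535]
scene kettle [ 0.0072 -1.5618]
top switch_pad [0.0025 0.3053]
top release_top [0.6666 1.1219]
top lid_hinge [-0.2885 -0.4544]
top lid_edge [-1.949 -0.2  ]
top lid_middle [-0.785  -0.6172]
top kettle [-0.6224  0.2657]
switch_pad [0.6496 0.0174 0.19  ]
release_top [ 0.6014 -0.0022  0.182 ]
lid_hinge [ 0.5801 -0.0108  0.169 ]
lid_edge [ 0.5456 -0.0248  0.265 ]
lid_middle [ 0.5728 -0.0137  0.2196]
kettle [ 0.5337 -0.0296  0.018 ]
(array([-0.1224,  0.0001,  0.0006]), array([-3.059,  0.   , -0.   ]))
(array([-0.1224,  0.0001,  0.0006]), array([ 0.0826, -0.    , -0.    ]))
```

```bash
python3 -m creep '[{"gripper":0,"tx":-0.03,"ax":0.03},{"gripper":0,"tx":-0.06,"ax":0.05},{"gripper":0,"tx":-0.09,"ax":0.083},{"gripper":0,"tx":-0.122,"ax":0.083},{"gripper":0,"tx":-0.122,"ax":0.083},{"gripper":0,"tx":-0.122,"ax":0.083}]'
python3 -m creep '[{"gripper":0,"ty":-0.013,"tz":0.011},{"gripper":0,"ty":-0.039,"tz":0.033},{"gripper":0,"ty":-0.066,"tz":0.057},{"gripper":0,"ty":-0.096,"tz":0.083},{"gripper":0,"ty":-0.126,"tz":0.109},{"gripper":0,"ty":-0.156,"tz":0.135},{"gripper":0,"ty":-0.186,"tz":0.161},{"gripper":0,"ty":-0.216,"tz":0.187},{"gripper":0,"ty":-0.246,"tz":0.213},{"gripper":0,"ty":-0.276,"tz":0.239},{"gripper":0,"ty":-0.306,"tz":0.265},{"gripper":0,"ty":-0.336,"tz":0.291},{"gripper":0,"ty":-0.366,"tz":0.317},{"gripper":0,"ty":-0.396,"tz":0.343},{"gripper":0,"ty":-0.426,"tz":0.369},{"gripper":0,"ty":-0.456,"tz":0.395},{"gripper":0,"ty":-0.486,"tz":0.421},{"gripper":0,"ty":-0.503,"tz":0.435},{"gripper":0,"ty":-0.513,"tz":0.444},{"gripper":0,"ty":-0.513,"tz":0.444}]'
python3 - <<'E'
from h import *
np.set_printoptions(precision=4,suppress=True)
o=ctrl.get_obs();print({k:o[k] for k in('clock','tool_pos','orientation','force','opening')})
im,P=cam('wrist');
p=np.load('p.npy')
for n in['switch_pad','release_top','lid_hinge','lid_edge']:
    print(n,proj(P,kp(p,n)),[(q['position'],q['score']) for q in spotter.mark_of('wrist',n)[:2]])
im2,_=cam('scene'); save('w1',np.hstack([im[::1,:],im2])[:, :][::1]) ; v=np.hstack([im,im2]); save('w1',cv2.resize(v,(800,300)))
print(goal([.6125,.0023,.251],p[2],-1))
E
```

```text
{'clock': 1.8, 'tool_pos': array([ 0.3043, -0.6025,  0.2376]), 'orientation': array([ 106.5556,   89.9984, -136.6422]), 'force': array([ 0.4786, -0.1403,  0.0282]), 'opening': 0.08778866187297296}
switch_pad [695.594  822.0879] []
release_top [707.02   777.1871] []
lid_hinge [701.3226 740.5427] []
lid_edge [871.8745 933.8541] []
(array([-0.0134, -0.5478,  0.4008]), array([ 0.0826,  0.    , -0.    ]))invalid input
invalid input
```

View pics/w1.png

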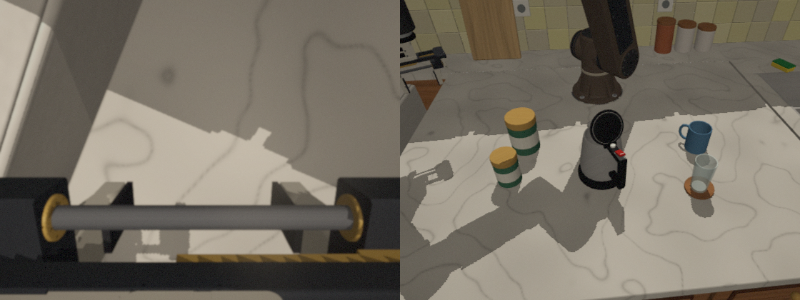

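The arm hasn't moved: the wrist view shows bare worktop and the scene is unchanged. The rows were refused as invalid, probably because every row needs all seven keys.

```bash
python3 -m creep '[{"gripper":0.0,"tx":-0.03,"ty":0.0,"tz":0.0,"ax":0.03,"ay":0.0,"az":0.0},{"gripper":0.0,"tx":-0.06,"ty":0.0,"tz":0.0,"ax":0.05,"ay":0.0,"az":0.0},{"gripper":0.0,"tx":-0.09,"ty":0.0,"tz":0.0,"ax":0.083,"ay":0.0,"az":0.0},{"gripper":0.0,"tx":-0.122,"ty":0.0,"tz":0.0,"ax":0.083,"ay":0.0,"az":0.0},{"gripper":0.0,"tx":-0.122,"ty":0.0,"tz":0.0,"ax":0.083,"ay":0.0,"az":0.0}]'
```

```text
clock: 2.52
tool_pos: [0.3048, -0.6045, 0.3674]
orientation: [-174.2, 89.4, -62.2]
force: [-0.4, -0.4, 1.9]
opening: 0.0594
```

```bash
python3 -m creep '[{"gripper":0.0,"tx":0,"ty":-0.03,"tz":0.026,"ax":0,"ay":0,"az":0},{"gripper":0.0,"tx":0,"ty":-0.06,"tz":0.052,"ax":0,"ay":0,"az":0},{"gripper":0.0,"tx":0,"ty":-0.09,"tz":0.078,"ax":0,"ay":0,"az":0},{"gripper":0.0,"tx":0,"ty":-0.12,"tz":0.104,"ax":0,"ay":0,"az":0},{"gripper":0.0,"tx":0,"ty":-0.15,"tz":0.13,"ax":0,"ay":0,"az":0},{"gripper":0.0,"tx":0,"ty":-0.18,"tz":0.156,"ax":0,"ay":0,"az":0},{"gripper":0.0,"tx":0,"ty":-0.21,"tz":0.182,"ax":0,"ay":0,"az":0},{"gripper":0.0,"tx":0,"ty":-0.24,"tz":0.208,"ax":0,"ay":0,"az":0},{"gripper":0.0,"tx":0,"ty":-0.27,"tz":0.234,"ax":0,"ay":0,"az":0},{"gripper":0.0,"tx":0,"ty":-0.3,"tz":0.26,"ax":0,"ay":0,"az":0},{"gripper":0.0,"tx":0,"ty":-0.33,"tz":0.286,"ax":0,"ay":0,"az":0},{"gripper":0.0,"tx":0,"ty":-0.36,"tz":0.312,"ax":0,"ay":0,"az":0},{"gripper":0.0,"tx":0,"ty":-0.39,"tz":0.338,"ax":0,"ay":0,"az":0},{"gripper":0.0,"tx":0,"ty":-0.42,"tz":0.364,"ax":0,"ay":0,"az":0},{"gripper":0.0,"tx":0,"ty":-0.45,"tz":0.39,"ax":0,"ay":0,"az":0},{"gripper":0.0,"tx":0,"ty":-0.48,"tz":0.416,"ax":0,"ay":0,"az":0},{"gripper":0.0,"tx":0,"ty":-0.5,"tz":0.434,"ax":0,"ay":0,"az":0},{"gripper":0.0,"tx":0,"ty":-0.513,"tz":0.444,"ax":0,"ay":0,"az":0},{"gripper":0.0,"tx":0,"ty":-0.513,"tz":0.444,"ax":0,"ay":0,"az":0},{"gripper":0.0,"tx":0,"ty":-0.513,"tz":0.444,"ax":0,"ay":0,"az":0}]'
python3 - <<'E'
from h import *
np.set_printoptions(precision=4,suppress=True)
p=np.load('p.npy')
im,P=cam('wrist')
for n in['switch_pad','release_top','lid_hinge','lid_edge']:
    print(n,proj(P,kp(p,n)),[(q['position'],q['score']) for q in spotter.mark_of('wrist',n)[:2]])
im2,_=cam('scene'); save('w2',cv2.resize(np.hstack([im,im2]),(800,300)))
print(goal([.6125,.0023,.251],p[2],-1))
E
```

```text
clock: 4.18
tool_pos: [0.6133, 0.0022, 0.359]
orientation: [87.4, 89.9, -160.5]
force: [-0.4, 0.2, -0.4]
opening: 0.0004
switch_pad [282.5004 241.4242] [([277.7, 238.6], 0.65)]
release_top [282.5339 182.0171] [([284.5, 182.3], 0.71)]
lid_hinge [282.5539 153.9071] [([281.1, 155.1], 0.72)]
lid_edge [282.5171 109.3408] [([286.7, 115.1], 0.6)]
(array([ 0.109 , -0.0002,  0.0017]), array([-0.0016, -0.0001,  0.0007]))
```

View pics/w2.png

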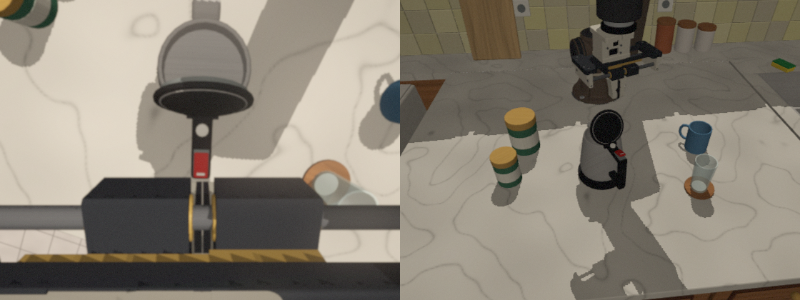

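The wrist view shows the lid edge-on at (203,97) of the half-size picture, the button at (202,130) and the switch at (201,162), all on the finger's centre column. This agrees with the fit, so I lower behind the lid and swing it over.

```bash
python3 -m creep '[{"gripper":0.0,"tx":0.03,"ty":0,"tz":0.001,"ax":0,"ay":0,"az":0},{"gripper":0.0,"tx":0.06,"ty":0,"tz":0.0017,"ax":0,"ay":0,"az":0},{"gripper":0.0,"tx":0.09,"ty":0,"tz":0.0017,"ax":0,"ay":0,"az":0},{"gripper":0.0,"tx":0.105,"ty":0,"tz":0.0017,"ax":0,"ay":0,"az":0},{"gripper":0.0,"tx":0.109,"ty":0,"tz":0.0017,"ax":0,"ay":0,"az":0},{"gripper":0.0,"tx":0.109,"ty":0,"tz":0.0017,"ax":0,"ay":0,"az":0},{"gripper":0.0,"tx":0.109,"ty":0,"tz":0.0017,"ax":0,"ay":0,"az":0}]'
python3 -m creep '[{"gripper":0.0,"tx":0,"ty":0.015,"tz":0,"ax":0,"ay":0,"az":0},{"gripper":0.0,"tx":0.002,"ty":0.03,"tz":0,"ax":0,"ay":0,"az":0},{"gripper":0.0,"tx":0.0025,"ty":0.038,"tz":0,"ax":0,"ay":0,"az":0},{"gripper":0.0,"tx":0.0025,"ty":0.0425,"tz":0,"ax":0,"ay":0,"az":0},{"gripper":0.0,"tx":0.005,"ty":0.049,"tz":0,"ax":0,"ay":0,"az":0},{"gripper":0.0,"tx":0.0072,"ty":0.0557,"tz":0,"ax":0,"ay":0,"az":0},{"gripper":0.0,"tx":0.011,"ty":0.062,"tz":0,"ax":0,"ay":0,"az":0},{"gripper":0.0,"tx":0.0145,"ty":0.068,"tz":0,"ax":0,"ay":0,"az":0},{"gripper":0.0,"tx":0.019,"ty":0.073,"tz":0,"ax":0,"ay":0,"az":0},{"gripper":0.0,"tx":0.024,"ty":0.078,"tz":0,"ax":0,"ay":0,"az":0},{"gripper":0.0,"tx":0.03,"ty":0.0825,"tz":0,"ax":0,"ay":0,"az":0},{"gripper":0.0,"tx":0.0355,"ty":0.0865,"tz":0,"ax":0,"ay":0,"az":0},{"gripper":0.0,"tx":0.042,"ty":0.0895,"tz":0,"ax":0,"ay":0,"az":0},{"gripper":0.0,"tx":0.048,"ty":0.092,"tz":0,"ax":0,"ay":0,"az":0},{"gripper":0.0,"tx":0.053,"ty":0.094,"tz":0,"ax":0,"ay":0,"az":0},{"gripper":0.0,"tx":0.057,"ty":0.095,"tz":0,"ax":0,"ay":0,"az":0},{"gripper":0.0,"tx":0.059,"ty":0.0955,"tz":0,"ax":0,"ay":0,"az":0},{"gripper":0.0,"tx":0.06,"ty":0.0955,"tz":0,"ax":0,"ay":0,"az":0},{"gripper":0.0,"tx":0.06,"ty":0.0955,"tz":0,"ax":0,"ay":0,"az":0}]'
python3 - <<'E'
from h import *
im,P=cam('wrist'); im2,_=cam('scene'); save('w3',np.hstack([cv2.resize(im,(400,300)),cv2.resize(im2[120:300,180:420],(400,300))]))
E
```

```text
clock: 5.07
tool_pos: [0.6132, 0.0028, 0.2519]
orientation: [-115.4, 89.9, -3.3]
force: [0.1, 0.5, 1.1]
opening: 0.0003
clock: 6.65
tool_pos: [0.5239, -0.0327, 0.191]
orientation: [118.0, 90.0, -129.9]
force: [-1.7, 0.6, 5.0]
opening: 0.0003
```

View pics/w3.png

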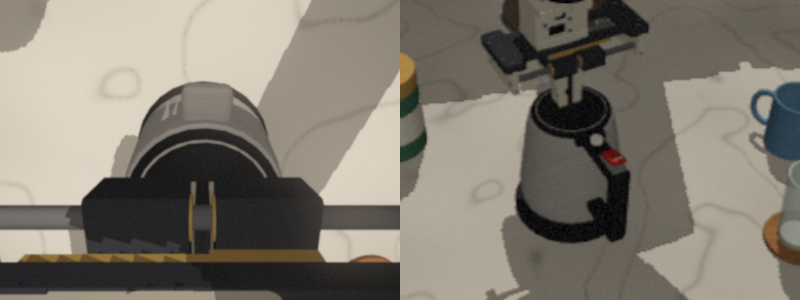

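The lid now lies flat at the rim, at (570,110) in the crop, with about 5 N on the fingers. I press a few millimetres more to be sure it is shut.

```bash
python3 -m creep '[{"gripper":0.0,"tx":0.001,"ty":0,"tz":0,"ax":0,"ay":0,"az":0},{"gripper":0.0,"tx":0.002,"ty":0,"tz":0,"ax":0,"ay":0,"az":0},{"gripper":0.0,"tx":0.002,"ty":0,"tz":0,"ax":0,"ay":0,"az":0}]'
python3 -m creep '[{"gripper":0.0,"tx":0.001,"ty":0,"tz":0,"ax":0,"ay":0,"az":0},{"gripper":0.0,"tx":0.001,"ty":0,"tz":0,"ax":0,"ay":0,"az":0},{"gripper":0.0,"tx":0.001,"ty":0,"tz":0,"ax":0,"ay":0,"az":0}]'
```

```text
clock: 7.0
tool_pos: [0.524, -0.0328, 0.1907]
orientation: [-149.3, 89.9, -37.2]
force: [-8.7, 1.3, 17.7]
opening: 0.0004
clock: 7.25
tool_pos: [0.524, -0.0328, 0.1905]
orientation: [-135.0, 89.9, -22.9]
force: [-12.3, 2.9, 24.9]
opening: 0.0007
```

A rigid stop at a tip height of about 0.180 m, the shut lid's top, with force rising to 25 N: the lid is shut. Next: up, over to the switch, and re-measure.

```bash
python3 -m creep '[{"gripper":0.0,"tx":-0.01,"ty":0,"tz":0,"ax":0,"ay":0,"az":0},{"gripper":0.0,"tx":-0.035,"ty":0,"tz":0,"ax":0,"ay":0,"az":0},{"gripper":0.0,"tx":-0.064,"ty":-0.01,"tz":0,"ax":0,"ay":0,"az":0},{"gripper":0.0,"tx":-0.064,"ty":-0.04,"tz":0,"ax":0,"ay":0,"az":0},{"gripper":0.0,"tx":-0.064,"ty":-0.07,"tz":0,"ax":0,"ay":0,"az":0},{"gripper":0.0,"tx":-0.064,"ty":-0.1,"tz":0,"ax":0,"ay":0,"az":0},{"gripper":0.0,"tx":-0.064,"ty":-0.125,"tz":0,"ax":0,"ay":0,"az":0},{"gripper":0.0,"tx":-0.064,"ty":-0.137,"tz":0,"ax":0,"ay":0,"az":0},{"gripper":0.0,"tx":-0.064,"ty":-0.137,"tz":0,"ax":0,"ay":0,"az":0},{"gripper":0.0,"tx":-0.064,"ty":-0.137,"tz":0,"ax":0,"ay":0,"az":0}]'
python3 - <<'E'
from h import *
from scipy.optimize import least_squares
np.set_printoptions(precision=4,suppress=True)
obs=[];ims=[]
for c in('scene','top','wrist'):
    im,P=cam(c);ims.append(im)
    for n in ['switch_pad','release_top','lid_hinge','lid_edge','lid_middle','kettle']:
        r=spotter.mark_of(c,n)
        if r: obs.append((c,n,P,np.array(r[0]['position'])))
f=lambda p:np.concatenate([proj(P,kp(p,n))-uv for c,n,P,uv in obs])
p0=np.load('p.npy');p0[3]=0
p=least_squares(f,p0,loss='soft_l1',f_scale=2).x;print(p)
for (c,n,_,_),e in zip(obs,f(p).reshape(-1,2)):print(c,n,e)
sp=kp(p,'switch_pad');print(sp);np.save('p2.npy',p)
print('to TCP tip 3mm above pad',goal(sp+[0,0,.014],p[2],-1))
save('w4',np.hstack([cv2.resize(ims[2],(400,300)),cv2.resize(ims[0][120:300,180:420],(400,300))]))
E
```

```text
clock: 8.08
tool_pos: [0.6511, 0.0189, 0.2506]
orientation: [83.6, 89.9, -164.3]
force: [-0.7, -1.0, -0.3]
opening: 0.0005
[ 0.5331 -0.0275  3.4925 -0.045 ]
scene switch_pad [ 4.0562 -0.7612]
scene release_top [-0.1407  1.4375]
scene lid_edge [ 1.8726 -0.2873]
scene lid_middle [-0.8676  3.4507]
top release_top [-2.6151 -1.2715]
top lid_hinge [0.6128 0.567 ]
top lid_edge [-0.8727 -0.2198]
top lid_middle [-1.2542 -2.6798]
wrist switch_pad [0.1281 3.4266]
wrist release_top [-1.3731 -0.2321]
wrist lid_hinge [ 0.3363 -0.7218]
wrist lid_middle [-0.1457 -3.2025]
[0.6504 0.0154 0.19  ]
to TCP tip 3mm above pad (array([ 0.0475,  0.0017, -0.0029]), array([ 0.0338,  0.    , -0.0001]))
```

View pics/w4.png

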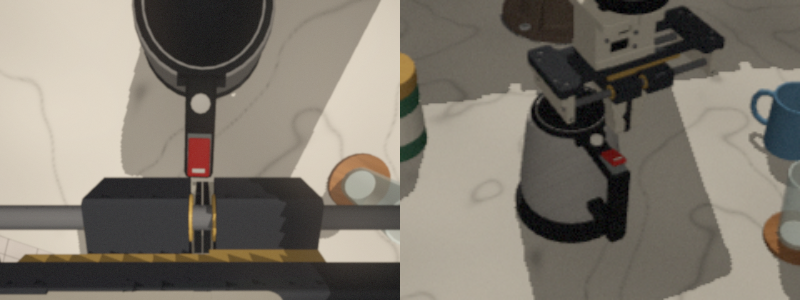

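The lid is shut flush, at (203,40) in the wrist view. The button at (201,103) and the switch at (199,155) are in line with the fingers. I press slowly, because over roughly 18 N out here would tip the kettle.

```bash
python3 -m creep '[{"gripper":0.0,"tx":0.02,"ty":0.001,"tz":-0.002,"ax":0,"ay":0,"az":0},{"gripper":0.0,"tx":0.038,"ty":0.001,"tz":-0.002,"ax":0,"ay":0,"az":0},{"gripper":0.0,"tx":0.045,"ty":0.001,"tz":-0.002,"ax":0,"ay":0,"az":0},{"gripper":0.0,"tx":0.047,"ty":0.001,"tz":-0.002,"ax":0,"ay":0,"az":0},{"gripper":0.0,"tx":0.049,"ty":0.001,"tz":-0.002,"ax":0,"ay":0,"az":0},{"gripper":0.0,"tx":0.051,"ty":0.001,"tz":-0.002,"ax":0,"ay":0,"az":0},{"gripper":0.0,"tx":0.052,"ty":0.001,"tz":-0.002,"ax":0,"ay":0,"az":0},{"gripper":0.0,"tx":0.052,"ty":0.001,"tz":-0.002,"ax":0,"ay":0,"az":0}]'
python3 -m creep '[{"gripper":0.0,"tx":0.001,"ty":0,"tz":0,"ax":0,"ay":0,"az":0},{"gripper":0.0,"tx":0.002,"ty":0,"tz":0,"ax":0,"ay":0,"az":0},{"gripper":0.0,"tx":0.003,"ty":0,"tz":0,"ax":0,"ay":0,"az":0},{"gripper":0.0,"tx":0.003,"ty":0,"tz":0,"ax":0,"ay":0,"az":0}]'
```

```text
clock: 9.8
tool_pos: [0.6516, 0.0168, 0.2005]
orientation: [-102.0, 89.9, 10.1]
force: [0.7, 0.7, 1.4]
opening: 0.0003
clock: 10.13
tool_pos: [0.6511, 0.0166, 0.1967]
orientation: [-100.7, 90.0, 11.4]
force: [2.0, 0.7, 3.0]
opening: 0.0006
```

```bash
python3 -m creep '[{"gripper":0.0,"tx":0.001,"ty":0,"tz":0,"ax":0,"ay":0,"az":0},{"gripper":0.0,"tx":0.002,"ty":0,"tz":0,"ax":0,"ay":0,"az":0},{"gripper":0.0,"tx":0.002,"ty":0,"tz":0,"ax":0,"ay":0,"az":0}]'
python3 -m creep '[{"gripper":0.0,"tx":0.001,"ty":0,"tz":0,"ax":0,"ay":0,"az":0},{"gripper":0.0,"tx":0.001,"ty":0,"tz":0,"ax":0,"ay":0,"az":0},{"gripper":0.0,"tx":0.001,"ty":0,"tz":0,"ax":0,"ay":0,"az":0}]'
```

```text
clock: 10.38
tool_pos: [0.6511, 0.0166, 0.1952]
orientation: [-115.1, 89.9, -3.0]
force: [1.2, 0.9, 5.7]
opening: 0.0003
clock: 10.63
tool_pos: [0.6513, 0.0166, 0.1951]
orientation: [-113.0, 89.9, -0.9]
force: [-0.9, 1.7, 10.5]
opening: -0.0
```

The force rose to 10.5 N with no more motion, so the switch is at its end stop. Now I withdraw and check.

```bash
python3 -m creep '[{"gripper":0.0,"tx":-0.01,"ty":0,"tz":0,"ax":0,"ay":0,"az":0},{"gripper":0.0,"tx":-0.04,"ty":0,"tz":0,"ax":0,"ay":0,"az":0},{"gripper":0.0,"tx":-0.07,"ty":0,"tz":0,"ax":0,"ay":0,"az":0},{"gripper":0.0,"tx":-0.1,"ty":-0.02,"tz":0,"ax":0,"ay":0,"az":0},{"gripper":0.0,"tx":-0.12,"ty":-0.04,"tz":0,"ax":0,"ay":0,"az":0},{"gripper":0.0,"tx":-0.12,"ty":-0.05,"tz":0,"ax":0,"ay":0,"az":0},{"gripper":0.0,"tx":-0.12,"ty":-0.05,"tz":0,"ax":0,"ay":0,"az":0}]'
python3 - <<'E'
from h import *
from scipy.optimize import least_squares
np.set_printoptions(precision=4,suppress=True)
obs=[];ims=[]
for c in('scene','top','wrist'):
    im,P=cam(c);ims.append(im)
    for n in ['release_top','lid_hinge','lid_edge','lid_middle','switch_pad','mug','glass']:
        r=spotter.mark_of(c,n)
        if r and n in('mug','glass'): print(c,n,r[0]['position'])
        elif r: obs.append((c,n,P,np.array(r[0]['position'])))
g=lambda p:np.concatenate([proj(P,kp(p,n))-uv for c,n,P,uv in obs if n!='switch_pad'])
p=least_squares(g,np.load('p2.npy'),loss='soft_l1',f_scale=2).x;print(p)
sw=[(P,uv) for c,n,P,uv in obs if n=='switch_pad']
if len(sw)>1:print('switch',tri(*zip(*sw)),kp(p,'switch_pad'))
save('w5',np.hstack([cv2.resize(ims[2][60:330,120:480],(400,300)),cv2.resize(ims[0][170:260,240:360],(400,300),interpolation=cv2.INTER_CUBIC)]))
E
```

```text
clock: 11.22
tool_pos: [0.6982, 0.0359, 0.3135]
orientation: [32.0, 90.0, 144.0]
force: [-2.0, 0.2, -1.3]
opening: 0.0002
scene mug [413.1, 203.0]
scene glass [411.6, 261.7]
top glass [158.6, 177.6]
wrist glass [480.1, 200.5]
[ 0.5347 -0.028   3.5003 -0.7914]
switch [0.6514 0.0151 0.1896] [0.6517 0.0159 0.19  ]
```

View pics/w5.png

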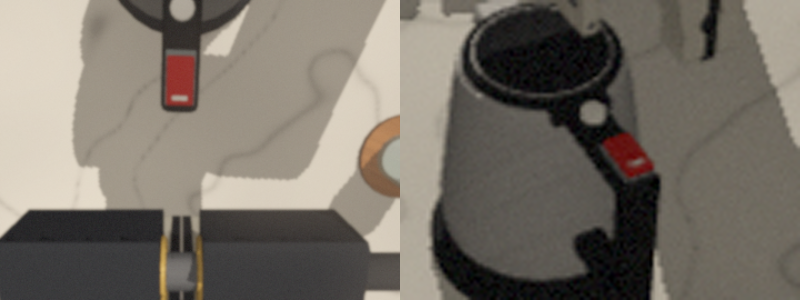

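The lid is still flush at (540,60), and the switch now appears to lie flat at (628,157). But the network's pad height (0.1896 m) still reads "off", so I compare before and after at the same zoom.

```bash
python3 - <<'E'
from h import *
a=cv2.cvtColor(cv2.imread('pics/scene.png'),cv2.COLOR_BGR2RGB); im,P=cam('scene')
c=lambda i:cv2.resize(i[195:240,280:340],(400,300),interpolation=cv2.INTER_CUBIC)
save('cmp',np.hstack([c(a),c(im)]))
p=np.load('p.npy')
for i in(a,im):
    h=i.astype(int); m=(h[...,0]>110)&(h[...,1]<80)&(h[...,2]<80); m[:190]=0;m[245:]=0;m[:,:270]=0;m[:,350:]=0
    y,x=np.nonzero(m);print(len(x),x.mean(),y.mean(),x.min(),x.max(),y.min(),y.max())
q=kp(p,'switch_pad');print(proj(P,q),proj(P,q-[0,0,.007]))
E
```

```text
65 307.32307692307694 213.0 301 314 209 217
2 311.0 218.0 310 312 217 219
[311.07470459 214.87183197] [310.91678064 217.48976287]
```

View pics/cmp.png

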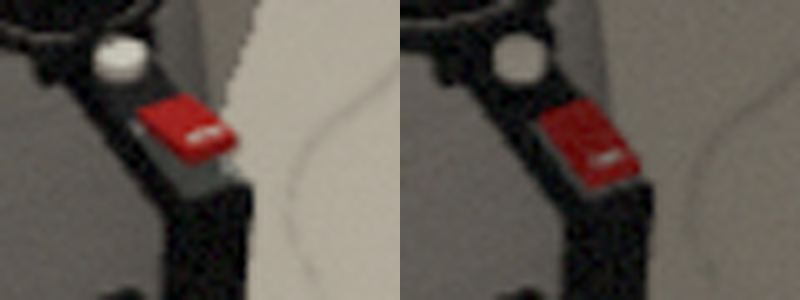

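The comparison is clear: before, the paddle stood raised over a grey gap; now it lies flat on the handle. The white button is up. The arm is clear of everything, so I hand in.

```bash
python3 -c "
from h import *
print(ctrl.get_obs()['force'],ctrl.get_obs()['clock']);print(close_job())"
```

```text
[-0.19068488  0.90977222 -0.30536345] 12.4667
the job is handed in; nothing more can be done
None
```

The job is handed in at 12.5 s: the lid is shut and the switch is on, by force and picture. The hand-in itself reported no verdict.

- **Lid:** I swung it shut with closed fingertips. It met a rigid stop at the shut height, with about 28 N on the wrist at the last push (the limit on the kettle is 40 N). The pictures show it flush.
- **Switch:** I pressed it about 6 mm until it stopped moving at about 10 N. Before and after pictures show the paddle raised, then flat on the handle.
- **Rest of the scene:** The pictures show the white button up and the kettle within about 3 mm of where it was. The mug and glass moved at most about 3 pixels between detections. I did not re-measure the tea tin, but the arm crossed well above the tins. The arm ended clear, with near-zero force.

**Checks that disagreed:**
- After pressing, the network still put the switch pad at its "off" height (0.1896 m). I judged that unreliable against the picture.
- The last pose fit gave a meaningless lid angle (-0.79 rad). I put that down to poor lid detections.
- The first two move commands were refused for missing keys, and nothing moved.

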